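Dispense one roundel and slide it into the V-stop

TASK

Press the plunger of the dispenser fully down once and let it come back up, so that a single boxwood roundel comes out at the front onto the shelf. Then push that roundel along the shelf with the fingertips, without picking it up, into the V-stop until it is snug against both fences, ready to have its centre marked. Leave the other roundels in the dispenser and the tools on the shelf where they are.

Things in the scene. Friction and masses are not known exactly. Their poses are not given: they have to be found in the camera images.
- dispenser: Grey steel dispenser, fixed, 135 mm long, 88 mm wide at its feet. Origin on the shelf, on the vertical axis of its magazine; z up; its -x is the front, where roundels come out. Behind the magazine (+x, 24 to 110 mm) an open-sided frame 80 mm high carries the plunger. Pressing drives a flat push plate to -x by 2.4 times the plunger's travel and ejects the lowest roundel, one a press.
- magazine (a point): Same point as the dispenser's origin: the middle of the magazine, an open-topped square steel shaft, 49 mm square outside and 44 mm high, its front face 24.5 mm before this point with an 11 mm high gate beneath it and a sight slot. It holds a stack of four roundels lying directly on the shelf; the stack drops by one when the plunger has risen again.
- outlet (a point): Point on the shelf 58 mm in front of the dispenser's origin (its -x): a full press leaves the centre of the ejected roundel within a few mm of here (a little farther out if pressed fast), flat on the shelf and clear of the dispenser.
- plunger (a joint): The plunger's travel: 0 m up (at rest), 0.025 m fully down, pressed straight down. The spring takes about 3 N at first and 8 N when fully down; it rises by itself when released.
- plunger_top (a point): Centre of the top of the plunger's black mushroom head, which is 38 mm across and 14 mm thick on a 10 mm chrome rod; moves with the plunger. It lies 79.5 mm behind the magazine's axis (dispenser +x) and 124 mm above the shelf at rest, 99 mm when fully down.
- roundel1: The lowest roundel in the dispenser, the one to come out: a plain pale boxwood disc 40 mm across and 9 mm thick, about 11 g. Origin at the centre of its underside, z up.
- roundel2: The second roundel in the stack, alike. It stays in the dispenser and sinks to the shelf when the plunger has come back up.
- roundel3: The third roundel in the stack, alike; stays in the dispenser.
- roundel4: The topmost roundel in the stack, alike; stays in the dispenser.
- vstop: Beech V-stop, fixed to the shelf: two straight fences, each 55 mm long, 18 mm wide and 12 mm high, meeting at a right angle, brass screw heads on top, no floor. Origin at the inside corner of the V, on the shelf. Its +x runs along the middle of the V out of the open mouth, which is 78 mm wide; the fences' inner faces run from the origin at 45 degrees either side of +x.
- home (a point): Point on the shelf where the centre of a roundel lies when it touches both fences: 28.3 mm from the V's inside corner along the V-stop's +x.
- roller: Bystander: chrome hand roller with a black rubber drum, 40 mm across and 100 mm long, lying with its handle to its -x; about 190 mm long in all. Origin on the shelf between handle and drum.
- rule: Bystander: brass rule 150 x 25 x 3 mm lying flat along its x. Origin at the centre of its underside.
- folder: Bystander: cream bone folder about 142 x 22 x 5 mm lying flat along its x. Origin near its middle, on the underside.
- jar: Bystander: glass jar 76 mm across and 110 mm high with thin boxwood strips standing out of it to about 220 mm. Origin at the centre of its underside.
- mallet: Bystander: turned beech mallet standing upright on its head, 92 mm across and 245 mm high, handle up. Origin at the centre of its underside.
- cork_block: Bystander: cork sanding block 100 x 60 x 30 mm, long along its x. Origin at the centre of its underside.
There are look-alikes about, which are no part of the job. Several things have the shape of the dispenser; the one meant has the colours described above.

How it is judged:
By the outcome, as a careful person would: the job done as asked, in the order asked, and still so for the second after the job is handed in, with the robot touching nothing.
It also fails if it takes over 64 s, if anything falls off the work surface, if the arm or the gripper's body presses on something with over 40 N, if the wrist force passes 120 N, or if a joint passes its speed limit or range.

ROBOT

A 7-joint arm with a two-finger parallel gripper is mounted at the origin on the work surface. World frame = base frame: x ahead of the robot, y to its left, z up, the work surface at z = 0. Lengths are in m, angles in rad, forces in N, time in s.
With the tool pointing down it reaches from about 0.425 to 0.875 m from the base axis. Payload 4.7 kg.
Tool frame: the origin (TCP) lies on the centre line of the jaws, within the pads' length; the fingertips stand 22 mm ahead of it and the grasp point (between the pads) lies 3 mm ahead of it; z points along the fingers, y is the direction in which the jaws open and shut (so a half turn about z gives the same grasp; the last joint's range is limited). The gripper opens to 87 mm and grips with 3 to 60 N. Pads are 19 mm wide; open, the fingers measure 117 mm over their backs; the gripper's body (75 mm by 190 mm) begins 51 mm behind the grasp point.
Start: joints at [1.355, 0.321, -0.07, 1.45, 0.023, 1.371, -0.057], TCP at [0.148, -0.633, 0.217] pointing down, gripper open.
Joint ranges: [-2.86, 2.86], [-0.3, 2.09], [-1.38, 1.24], [0.06, 2.45], [-1.56, 4.7], [0.09, 2.05], [-2.69, 2.69]. Speed limits (rad/s): [2.57, 2.57, 3.14, 3.14, 3.14, 3.14, 3.14].

INTERFACE

Orientations are given as a rotation vector (axis times angle).
In Python, from bench import ctrl, imaging, close_job, finder gives the robot as it stands. The module is installed in compiled form; this text tells all that it offers.
- The arm moves only by the shell command python3 -m jog 'ROWS' [FORCE]. ROWS is JSON, a list that holds one entry, the list of rows, each a list of 7 numbers: the shift along the tool's x, y, z in cm, then the turn, a rotation vector about the tool's x, y, z in degrees, then the finger opening in cm, from 0 to 8.7. In form: [[[dx, dy, dz, ax, ay, az, claw], ...]]. A call has 1 to 12 rows; each row shifts and turns the commanded pose from where the row before left it, along the tool's axes as they then stand; what a row does not reach is not made up. A row lasts 1/10 s, in which the tool goes at most 50 mm and 8.59 degrees, less where a joint would pass 70% of its speed; a pose out of reach is approached as far as the arm can. A call is refused whole if a number of a shift passes 5 or a number of a turn 8.59, either way. A call with a gripper value outside its range is refused whole. The fingers move at their own pace and stop on an object; FORCE is the grip in N (left out, the last holds). Time passes only in rows, so rows that do not move let the fingers close. It gives the time, the measured TCP pose, the force and the opening at its end, in the units of the state.
- ctrl.get_state(): the state, without advancing time (a new reading comes with each control period).
- imaging.get_image(name): name is "side" or "top" or "wrist"; returns a dict with "frame" (420x560x3 uint8, red, green, blue), "intrinsics" (3x3 intrinsics, pixels), "pose" (4x4, takes a point from camera to world coordinates). Camera axes: x right, y down, z forward; pixel columns grow to the right and rows downward; lengths in m; the calibration is good to about 2 mm. A picture is of the moment at which its call begins. There is no depth.
- close_job(): hands the job in, once; it reports no verdict.
Trained networks look in the newest picture that a camera, given by its name, has taken for a name from the list of things; names that differ only in an ending like _2 or _b are one class to them, and where a whole thing is asked for, a point or a joint stands for the part that bears it (a point fixed in the world has none). Each returns a list of dicts, best first, with "conf" (0 to 1); they miss things now and then, are a little off and sometimes report something else, mostly with a low value. They report only what shows in the picture. A call takes as long as a camera call. They do not tell look-alikes from the thing itself.
- finder.trace(label, camera): "region" (420x560 bool, what is visible of it) and "point" ([row, column] as shares, 0 to 1, of the picture: columns of its width, rows of its height, amid what is visible of it).
- finder.spot_point(label, camera): "point" ([row, column] as shares, 0 to 1, of the picture: columns of its width, rows of its height: a listed point, or the origin of a listed thing).
The state is a dict: "time": time; "joint_positions": joint angles; "qd": joint speeds; "joint_torque": joint torques, N m; "position": TCP position; "tool_rot": TCP orientation; "ft_force": force on the tool from outside, world axes, zero at the start; "torque": the same for the moment, N m; "grip_width": opening from 0.0 (shut) to 1.0 (fully open).
Only numpy, scipy, OpenCV 4.12 (cv2) and the standard library are available. Lean on these libraries where they do the work, as an engineer would, in place of code of your own. Each camera call takes 0.05 s, during which the arm holds its last target. There are 200 camera calls.

## Working session

There is one attempt and no reset: what is moved stays moved. The work goes in short steps, Python scripts to look and compute and a shell command to move; the robot and the scene stay as the last step left them, time stands still between calls to the robot, and variables do not carry over. Pictures are saved under pics/ and viewed, about 8 in all and at most 12, crops included, and the job is handed in when it is done.

```bash
mkdir -p pics
cat > h.py <<'E'
import numpy as np, cv2
from bench import ctrl, imaging, close_job, finder
from scipy.spatial.transform import Rotation as R
def ray(im,px):
    K=np.array(im["intrinsics"]);T=np.array(im["pose"])
    d=T[:3,:3]@np.linalg.solve(K,[px[0],px[1],1.]);return T[:3,3],d
def at_z(im,px,z):
    o,d=ray(im,px);return o+d*(z-o[2])/d[2]
def proj(im,p):
    K=np.array(im["intrinsics"]);T=np.array(im["pose"])
    c=K@(T[:3,:3].T@(np.array(p)-T[:3,3]));return c[:2]/c[2]
def save(im,name,crop=None,s=1):
    f=im["frame"][:,:,::-1]
    if crop: f=f[crop[1]:crop[3],crop[0]:crop[2]]
    cv2.imwrite("pics/"+name,cv2.resize(f,None,fx=s,fy=s,interpolation=cv2.INTER_CUBIC))
E
python3 - <<'E'
from h import *
s=ctrl.get_state();print(s["time"],s["position"],s["tool_rot"],s["ft_force"])
for c in("top","side"):
    im=imaging.get_image(c);save(im,c+"0.png",s=1.4);print(c,np.round(im["pose"],3).tolist())
    for l in("magazine","outlet","plunger_top","vstop","home","roller","jar","mallet"):
        print(l,[(round(d["conf"],2),np.round([d["point"][1]*560,d["point"][0]*420],1).tolist(), np.round(at_z(im,(d["point"][1]*560,d["point"][0]*420),0.124 if l=="plunger_top" else 0),3)[:2].tolist()) for d in finder.spot_point(l,c)[:3]])
E
```

```text
0.0 [ 0.14784967 -0.63238761  0.21617466] [-3.11900951e+00 -3.59953786e-01  5.22604203e-04] [ 1.17504112 -0.01815183  0.06178294]
top [[-0.006, -0.982, 0.189, 0.235], [-1.0, 0.007, 0.002, -0.053], [-0.003, -0.189, -0.982, 1.204], [0.0, 0.0, 0.0, 1.0]]
magazine [(0.93, [182.0, 284.1], [0.262, 0.271]), (0.85, [424.5, 289.6], [0.241, -0.479]), (0.79, [353.4, 158.1], [0.668, -0.277])]
outlet [(0.97, [355.9, 336.1], [0.104, -0.262]), (0.93, [357.6, 174.2], [0.613, -0.288]), (0.73, [419.8, 308.8], [0.183, -0.46])]
plunger_top [(0.68, [436.1, 257.4], [0.329, -0.474]), (0.54, [305.8, 147.1], [0.659, -0.114]), (0.5, [369.4, 290.0], [0.24, -0.283])]
vstop [(0.67, [193.6, 209.3], [0.499, 0.244]), (0.62, [378.9, 215.0], [0.476, -0.351])]
home [(0.74, [202.5, 208.4], [0.502, 0.215])]
roller [(0.55, [380.1, 216.5], [0.471, -0.354])]
jar [(0.32, [194.3, 158.2], [0.672, 0.248])]
mallet [(0.64, [194.5, 158.3], [0.672, 0.248])]
side [[-0.979, -0.147, 0.143, 0.227], [-0.205, 0.712, -0.671, 0.923], [-0.003, -0.686, -0.727, 1.14], [0.0, 0.0, 0.0, 1.0]]
magazine [(0.96, [320.5, 337.6], [0.266, 0.281]), (0.88, [225.6, 165.0], [0.67, -0.283]), (0.82, [237.1, 200.1], [0.591, -0.134])]
outlet [(0.87, [343.1, 340.8], [0.21, 0.278]), (0.78, [398.1, 193.3], [0.105, -0.265]), (0.67, [241.2, 167.5], [0.617, -0.282])]
plunger_top [(0.68, [293.6, 304.0], [0.335, 0.278]), (0.56, [209.2, 171.2], [0.662, -0.116]), (0.55, [197.0, 131.2], [0.755, -0.287])]
vstop [(0.88, [233.8, 309.6], [0.496, 0.247])]
home [(0.88, [229.4, 301.7], [0.514, 0.226]), (0.26, [174.0, 360.1], [0.598, 0.411])]
roller [(0.74, [288.2, 158.0], [0.475, -0.359])]
jar [(0.8, [177.4, 359.6], [0.591, 0.408]), (0.39, [287.3, 158.9], [0.477, -0.354]), (0.23, [166.3, 297.2], [0.679, 0.247])]
mallet [(0.92, [162.2, 302.0], [0.685, 0.263])]
```

View pics/top0.png

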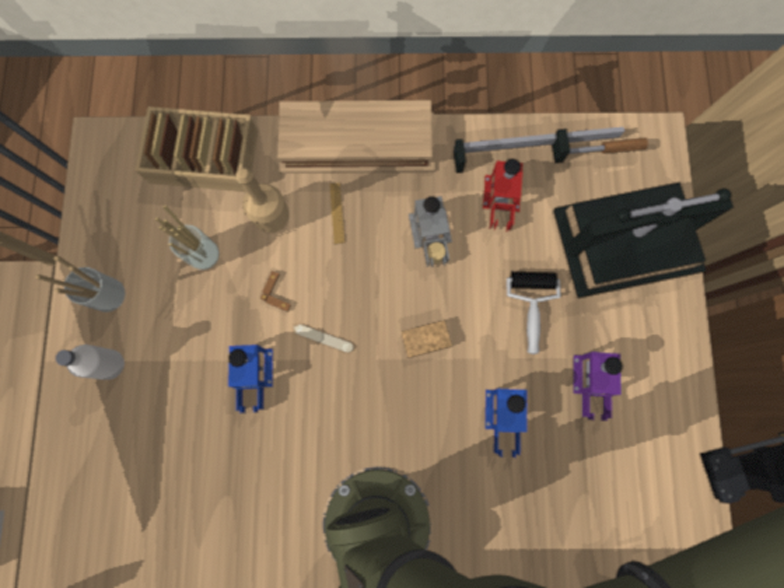

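View pics/side0.png

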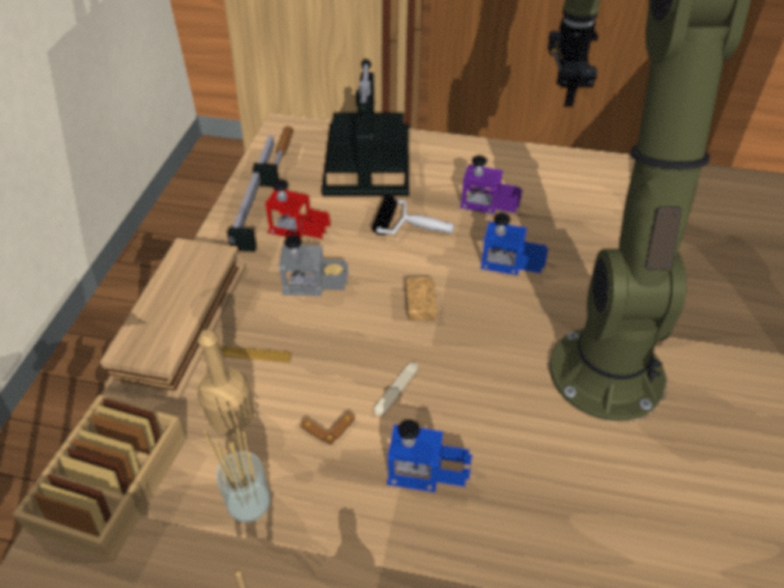

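The top and side pictures show the grey dispenser at about (309,166) in top-image pixels with its front towards the robot, and the V-stop at about (193,209) with its mouth facing right and slightly up. The other dispenser shapes are blue, purple and red. Next I'll refine both poses.

Run:
```python
from h import *
ims={}
pts={}
for c in("top","side"):
    im=ims[c]=imaging.get_image(c)
    for l in("magazine","dispenser","outlet","plunger_top","vstop","home","roundel4","mallet","jar"):
        z={"plunger_top":.124,"roundel4":.036}.get(l,0)
        for d in finder.spot_point(l,c):
            px=(d["point"][1]*560,d["point"][0]*420);p=at_z(im,px,z)
            if (abs(p[1]+.13)<.07 and .48<p[0]<.72) or l in("vstop","home","mallet","jar"): print(c,l,round(d["conf"],2),np.round(px,1),np.round(p[:2],4))
a=ims["top"]["frame"][120:225,170:345];
g=cv2.resize(ims["top"]["frame"][125:205,280:340,::-1],None,fx=6,fy=6,interpolation=2)
v=cv2.resize(ims["top"]["frame"][185:230,175:217,::-1],None,fx=9,fy=9,interpolation=2)
o=np.zeros((480,360+378+10,3),np.uint8);o[:480,:360]=g;o[:405,370:748]=v
cv2.imwrite("pics/crop1.png",o)
```

```text
top magazine 0.63 [313.  182.1] [ 0.5871 -0.1419]
top dispenser 0.62 [310.9 182.7] [ 0.5852 -0.1351]
top outlet 0.81 [311.  196.6] [ 0.5385 -0.1345]
top plunger_top 0.54 [308.1 147.8] [ 0.6568 -0.1204]
top vstop 0.63 [193.5 207.9] [0.5039 0.2445]
top home 0.53 [201.7 210.1] [0.4965 0.2177]
top roundel4 0.62 [313. 181.] [ 0.5802 -0.1393]
top mallet 0.94 [195.1 156.8] [0.6768 0.2458]
top mallet 0.24 [143.9 184.3] [0.5838 0.4092]
top jar 0.82 [144.2 183.3] [0.5872 0.4085]
side magazine 0.86 [236.7 201.8] [ 0.5899 -0.1267]
side dispenser 0.97 [239.4 201.6] [ 0.5821 -0.1292]
side outlet 0.82 [259.2 198.4] [ 0.5254 -0.155 ]
side outlet 0.38 [234.6 203.9] [ 0.594  -0.1167]
side plunger_top 0.7 [208.7 170.5] [ 0.6639 -0.1187]
side vstop 0.68 [236.9 312.9] [0.4857 0.255 ]
side home 0.71 [229.6 299. ] [0.5153 0.2184]
side roundel4 0.66 [240.2 196.1] [ 0.5745 -0.1188]
side mallet 0.7 [165.7 300.7] [0.677  0.2573]
side mallet 0.67 [300.5 219.5] [ 0.3842 -0.0942]
side jar 0.93 [174.4 359. ] [0.5985 0.408 ]
```

View pics/crop1.png

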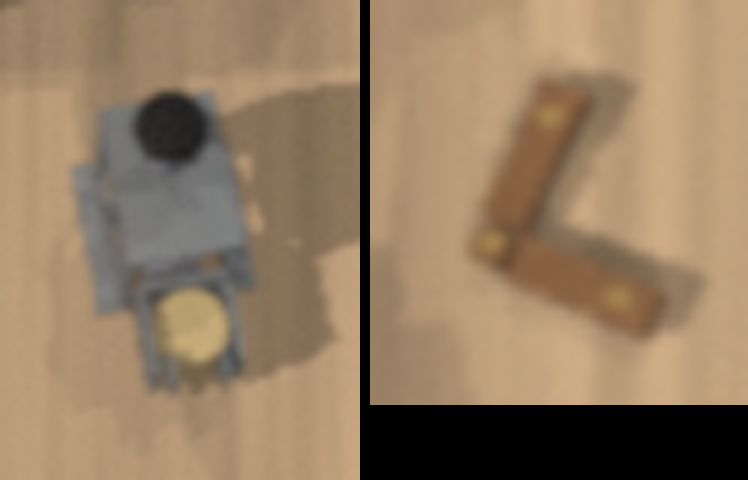

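The crop shows the black plunger head centred at about (308.5,146.2), the top roundel at (312,179.5), and the V's inside corner at about (193.6,210.8). The inner fence ends are at (199.4,195.9) and (207.8,217.0).

Run:
```python
from h import *
im=imaging.get_image("top")
P=at_z(im,(308.5,146.2),.12);M=at_z(im,(312,179.5),.036)
print(P,M,np.linalg.norm(P-M*[1,1,0]-[0,0,P[2]]),"yaw",np.degrees(np.arctan2(*(P-M)[[1,0]])))
u=(P-M)[:2];u/=np.linalg.norm(u);print("outlet",M[:2]-u*.058,P[:2]-u*.1375)
c,a,b=[at_z(im,p,.012)[:2] for p in((193.6,210.8),(199.4,195.9),(207.8,217))]
d1,d2=a-c,b-c;print(c,np.linalg.norm(d1),np.linalg.norm(d2),np.degrees(np.arctan2(d1[1],d1[0])),np.degrees(np.arctan2(d2[1],d2[0])))
x=d1/np.linalg.norm(d1)+d2/np.linalg.norm(d2);x/=np.linalg.norm(x);print("vx",x,np.degrees(np.arctan2(x[1],x[0])),"home",c+.0283*x)
s=ctrl.get_state();Rm=R.from_rotvec(s["tool_rot"]);print(Rm.as_matrix().round(3))
t=np.array([P[0],P[1],.30]);print("delta tool cm",100*Rm.inv().apply(t-s["position"]))
```

```text
[ 0.66344    -0.12186064  0.12      ] [ 0.5851779 -0.136268   0.036    ] 0.07957718774901953 yaw 10.430860762420753
outlet [ 0.5281364  -0.14676884] [ 0.52821231 -0.14675486]
[0.49173123 0.24078051] 0.05151473925010562 0.05021040842003314 -18.93680324599063 -114.01961205808585
vx [ 0.39909784 -0.91690834] -66.47820765203825 home [0.5030257 0.214832 ]
[[ 0.974  0.228 -0.   ]
 [ 0.228 -0.974 -0.   ]
 [-0.     0.    -1.   ]]
delta tool cm [ 61.82811982 -38.02365181  -8.27770249]
```

```bash
python3 -m jog '[[[0,0,-2,0,0,0,0],[0,0,-3,0,0,0,0],[0,0,-3,0,0,0,0],[3,-1.8,0,0,0,0,0],[3,-1.8,0,0,0,0,0],[3,-1.8,0,0,0,0,0],[3,-1.8,0,0,0,0,0],[3,-1.8,0,0,0,0,0],[3,-1.8,0,0,0,0,0],[3,-1.8,0,0,0,0,0],[3,-1.8,0,0,0,0,0],[3,-1.8,0,0,0,0,0]]]' 20
python3 -m jog '[[[3,-1.8,0,0,0,0,0],[3,-1.8,0,0,0,0,0],[3,-1.8,0,0,0,0,0],[3,-1.8,0,0,0,0,0],[3,-1.8,0,0,0,0,0],[3,-1.8,0,0,0,0,0],[3,-1.8,0,0,0,0,0],[3,-1.8,0,0,0,0,0],[3,-1.8,0,0,0,0,0],[3,-1.8,0,0,0,0,0],[1,-1,0,0,0,0,0],[0,0,0,0,0,0,0]]]'
cat > d.py <<'E'
import sys
from h import *
s=ctrl.get_state();Rm=R.from_rotvec(s["tool_rot"])
t=np.array([float(v) for v in sys.argv[1:4]])
print(s["time"],s["position"],"F",s["ft_force"],"w",s["grip_width"],"xdir",np.degrees(np.arctan2(Rm.as_matrix()[1,0],Rm.as_matrix()[0,0])),"z",Rm.as_matrix()[:,2].round(3))
print("delta cm",(100*Rm.inv().apply(t-s["position"])).round(2))
E
python3 d.py 0.6634 -0.1215 0.17
```

```text
time: 3.15
position: [0.3749, -0.4126, 0.2975]
tool_rot: [3.12, 0.36, 0.0]
ft_force: [0.3, -0.4, 0.2]
grip_width: 0.029
time: 4.35
position: [0.6334, -0.155, 0.2969]
tool_rot: [-3.118, -0.367, 0.0]
ft_force: [0.3, -0.2, 0.1]
grip_width: 0.006
4.35 [ 0.63338574 -0.15498557  0.29686576] F [ 0.30803586 -0.21997051  0.09960668] w 0.005707630846320489 xdir 13.439255726867934 z [-0.     0.002 -1.   ]
delta cm [ 3.7  -2.54 12.69]
```

```bash
python3 -m jog '[[[1.9,-1.3,2,0,0,0,0],[1.8,-1.24,3,0,0,0,0],[0,0,3,0,0,0,0],[0,0,3,0,0,0,0],[0,0,1.8,0,0,0,0],[0,0,0,0,0,0,0],[0,0,0,0,0,0,0]]]'
python3 d.py 0.6634 -0.1215 0.146
python3 - <<'E'
from h import *
a=imaging.get_image("side");b=imaging.get_image("top")
A=cv2.resize(a["frame"][110:230,160:290,::-1],None,fx=3,fy=3,interpolation=2)
B=cv2.resize(b["frame"][110:230,250:380,::-1],None,fx=3,fy=3,interpolation=2)
cv2.imwrite("pics/p2.png",np.hstack([A,B]))
E
```

```text
time: 5.05
position: [0.6624, -0.1269, 0.17]
tool_rot: [3.12, 0.357, -0.0]
ft_force: [0.1, 0.2, 0.3]
grip_width: 0.008
5.05 [ 0.66241366 -0.12686214  0.16996197] F [0.06605608 0.19696771 0.26780149] w 0.008433629597807787 xdir 13.039791124679127 z [ 0.    -0.001 -1.   ]
delta cm [ 0.22 -0.5   2.4 ]
```

View pics/p2.png

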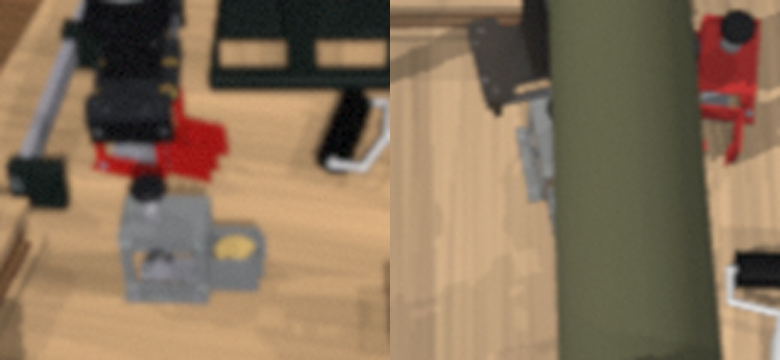

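The side crop shows the closed fingers just above the black head at crop pixel (148,187). I'll centre the remaining 5 mm and press.

```bash
python3 -m jog '[[[0.2,-0.5,0,0,0,0,0],[0,0,1,0,0,0,0],[0,0,0.9,0,0,0,0],[0,0,0.4,0,0,0,0],[0,0,0.4,0,0,0,0],[0,0,0.4,0,0,0,0],[0,0,0.4,0,0,0,0],[0,0,0.4,0,0,0,0],[0,0,0.4,0,0,0,0],[0,0,0,0,0,0,0]]]'
python3 d.py 0.6634 -0.1215 0.121
```

```text
time: 6.15
position: [0.6632, -0.1196, 0.1254]
tool_rot: [-3.121, -0.36, 0.002]
ft_force: [-0.4, -0.5, -0.4]
grip_width: 0.004
6.15 [ 0.66321148 -0.11958551  0.12544061] F [-0.35676924 -0.47453714 -0.41754548] w 0.004278547268568331 xdir 13.16598587167538 z [-0.001  0.    -1.   ]
delta cm [-0.02  0.19  0.44]
```

Run:
```python
from h import *
a=imaging.get_image("side");b=imaging.get_image("wrist")
A=cv2.resize(a["frame"][110:210,170:270,::-1],(400,400),interpolation=2)
B=cv2.resize(b["frame"][:,:,::-1],(400,300),interpolation=2)
B=np.vstack([B,np.zeros((100,400,3),np.uint8)])
cv2.imwrite("pics/p3.png",np.hstack([A,B]))
print(proj(a,[.6632,-.1196,.1034]),proj(a,[.6634,-.1215,.124]),proj(b,[.6634,-.1215,.11]))
```

```text
[209.76348202 175.51689231] [209.15939788 169.91053664] [278.66253155 243.35149139]
```

View pics/p3.png

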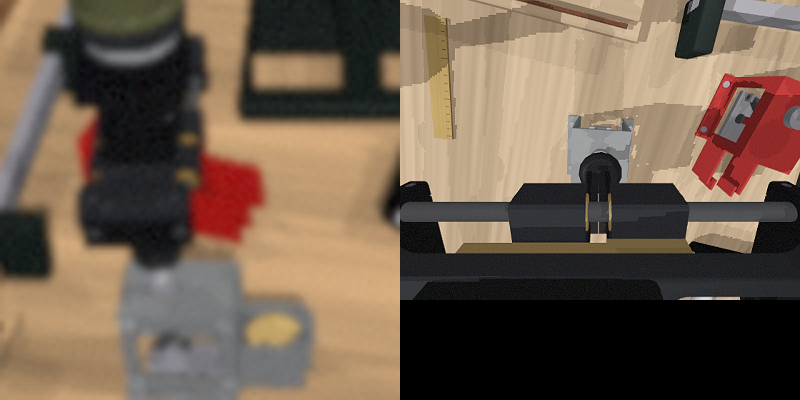

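```bash
python3 -m jog '[[[0,0,0.2,0,0,0,0],[0,0,0,0,0,0,0]]]'
python3 d.py 0.6634 -0.1215 0.121
python3 - <<'E'
from h import *
a=imaging.get_image("side");b=imaging.get_image("wrist")
print([ (d["conf"],d["point"][1]*560,d["point"][0]*420) for d in finder.spot_point("plunger_top","side")][:5])
print([ (d["conf"],d["point"][1]*560,d["point"][0]*420) for d in finder.spot_point("plunger_top","wrist")][:5])
s=ctrl.get_state();p=np.array(s["position"]);print([proj(b,p+[0,0,-.022]),proj(b,[.6634,-.1215,.124]),proj(b,[.6634,-.1215,.099])])
A=cv2.resize(a["frame"][130:205,180:280,::-1],(560,420),interpolation=2)
B=cv2.resize(b["frame"][150:250,220:340,::-1],None,fx=4,fy=4,interpolation=2)
cv2.imwrite("pics/p4.png",np.hstack([A[:400,:310],B[:,:480]]))
E
```

```text
time: 6.45
position: [0.6636, -0.1196, 0.1241]
tool_rot: [3.121, 0.36, -0.0]
ft_force: [0.4, -0.2, 0.1]
grip_width: 0.008
6.45 [ 0.66361014 -0.11961648  0.1241498 ] F [ 0.35267744 -0.16004597  0.14808376] w 0.008472261542157522 xdir 13.169645067722048 z [-0. -0. -1.]
delta cm [-0.06  0.18  0.32]
[(0.52, 292.09599999999995, 304.5), (0.51, 340.08799999999997, 114.40799999999999), (0.5, 357.112, 154.518), (0.48, 211.176, 173.208), (0.34, 164.92, 301.518)]
[(0.57, 277.48, 247.00199999999998)]
[array([275.87363433, 238.92678485]), array([278.67105293, 254.24680783]), array([278.53499287, 237.98917512])]
```

View pics/p4.png

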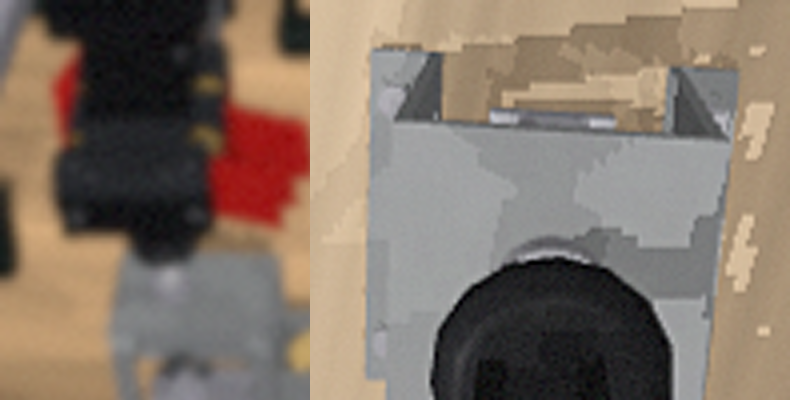

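Run:
```python
from h import *
a=imaging.get_image("side");b=imaging.get_image("wrist")
for z in(.124,.113,.102,.099):
    print(z,[np.round(proj(b,[.6634+dx,-.1215+dy,z]),1).tolist() for dx,dy in((.019,.0),(0,.019),(0,-.019))],"side bottom",np.round(proj(a,[.6634-.002,-.1215+.019,z-.014]),1))
s=ctrl.get_state();print(s["joint_torque"],s["torque"])
for c in("side",):
  for l in("roundel1","plunger"):
    for d in finder.trace(l,c):
        px=(d["point"][1]*560,d["point"][0]*420);print(l,d["conf"],px,at_z(a,px,.009)[:2],d["region"].sum())
cv2.imwrite("pics/p5.png",cv2.resize(a["frame"][140:230,190:290,::-1],None,fx=7,fy=6,interpolation=2))
```

```text
0.124 [[286.0, 225.6], [247.9, 247.7], [309.0, 260.7]] side bottom [208.4 177.9]
0.113 [[285.6, 219.3], [249.5, 240.4], [307.3, 252.8]] side bottom [208.8 180.6]
0.102 [[285.1, 213.7], [250.9, 233.8], [305.8, 245.7]] side bottom [209.2 183.3]
0.099 [[285.0, 212.3], [251.3, 232.1], [305.4, 243.9]] side bottom [209.3 184. ]
[ 3.74055185e-05 -5.23724520e+01 -6.55751735e+00 -2.94934881e+01
 -3.62965150e-02 -6.55186060e-02  2.05942519e-05] [-0.0044029  -0.04523724 -0.0533644 ]
roundel1 0.58 (239.624, 191.52) [ 0.5899148  -0.16334754] 90
plunger 0.69 (290.024, 305.088) [0.35614677 0.21022522] 200
plunger 0.48 (210.50400000000002, 172.494) [ 0.70484708 -0.22874594] 64
plunger 0.48 (342.71999999999997, 115.08000000000001) [ 0.32427611 -0.62110863] 83
```

View pics/p5.png

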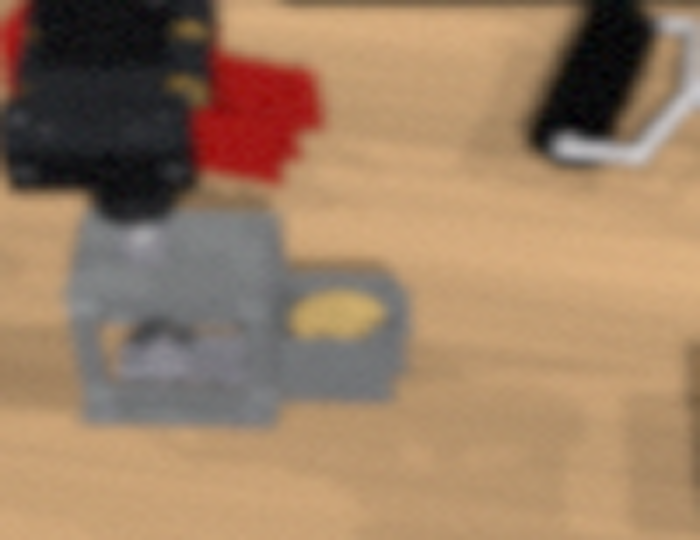

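The side crop still shows the head at rest: its black underside is at about row 176 and the chrome rod is visible below it. The force reading is also near zero, so I'll brighten the wrist view to see where the fingertips are.

Run:
```python
from h import *
b=imaging.get_image("wrist");f=b["frame"].astype(float)/255
g=(np.clip(f*1.0,0,1)**0.35*255).astype(np.uint8)[:,:,::-1][170:370,200:360]
g=cv2.resize(g,None,fx=3,fy=3,interpolation=2)
a=imaging.get_image("side")["frame"].astype(float)/255
h=(a**.4*255).astype(np.uint8)[:,:,::-1][140:200,190:228]
h=cv2.resize(h,(304,600),interpolation=2)
cv2.imwrite("pics/p6.png",np.hstack([g,h]))
print(np.array(b["pose"]).round(3),ctrl.get_state()["position"])
```

```text
[[ 0.228 -0.931 -0.286  0.743]
 [-0.974 -0.218 -0.066 -0.102]
 [-0.     0.293 -0.956  0.292]
 [ 0.     0.     0.     1.   ]] [ 0.66367596 -0.11959891  0.12428722]
```

View pics/p6.png

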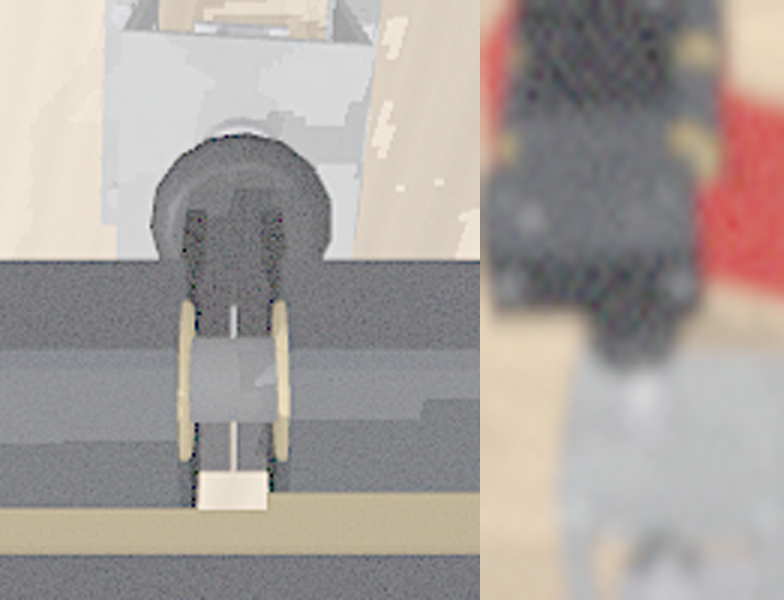

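```bash
python3 -m jog '[[[0.3,-0.1,0.3,0,0,0,0],[0,0,0.2,0,0,0,0],[0,0,0,0,0,0,0]]]'; python3 d.py 0.6634 -0.1215 0.121
```

```text
time: 7.25
position: [0.6666, -0.1175, 0.1192]
tool_rot: [-3.12, -0.361, -0.001]
ft_force: [0.4, 0.3, 2.6]
grip_width: 0.004
7.25 [ 0.66664796 -0.11745708  0.11919438] F [0.38340513 0.29080597 2.61471819] w 0.004447333611011557 xdir 13.191244559509627 z [ 0.  0. -1.]
delta cm [-0.41  0.32 -0.18]
```

```bash
python3 -m jog '[[[0,0,0.3,0,0,0,0],[0,0,0.3,0,0,0,0],[0,0,0,0,0,0,0]]]'
python3 - <<'E'
from h import *
s=ctrl.get_state();print(s["position"],s["ft_force"],s["torque"])
b=imaging.get_image("wrist");g=((b["frame"]/255.)**.45*255).astype(np.uint8)[:,:,::-1][170:370,200:360]
g=cv2.resize(g,None,fx=2.4,fy=2.4,interpolation=2)
a=imaging.get_image("side")["frame"];h=cv2.resize(a[140:220,190:280,::-1],(400,480),interpolation=2)
cv2.imwrite("pics/p7.png",np.hstack([g,h]))
E
```

```text
time: 7.55
position: [0.6667, -0.1175, 0.1134]
tool_rot: [-3.121, -0.361, -0.001]
ft_force: [1.2, 1.7, 3.1]
grip_width: 0.006
[ 0.66669013 -0.11745609  0.11338124] [1.22062868 1.66482237 3.11545534] [ 0.31352365 -0.10506656  0.05491386]
```

View pics/p7.png

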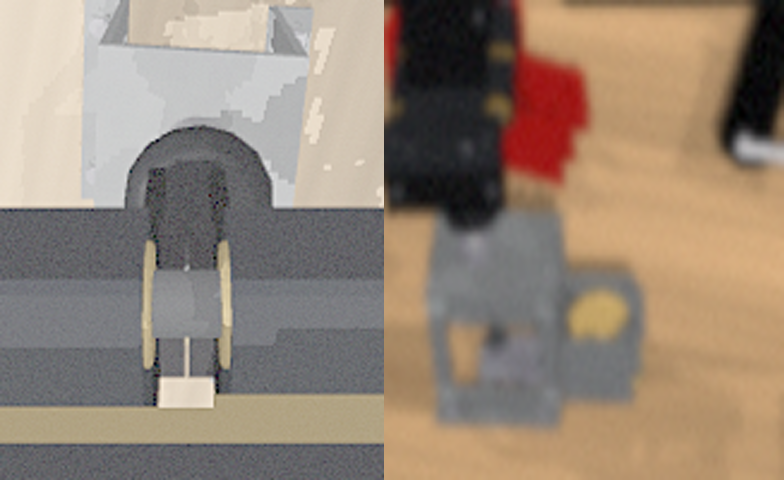

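Run:
```python
from h import *
a=imaging.get_image("side");s=ctrl.get_state();p=np.array(s["position"]);Rm=R.from_rotvec(s["tool_rot"])
for dz in(-.048,-.06,-.07):
  print(dz,[proj(a,p+Rm.apply([sx*.0375,-.095,dz])).round(1).tolist() for sx in(1,-1)])
print("tip at -22mm",proj(a,p+Rm.apply([0,0,.022])))
g=a["frame"].astype(int).sum(2);print(g[150:185:1,200:216:4].tolist())
```

```text
-0.048 [[189.9, 184.3], [217.4, 183.8]]
-0.06 [[189.3, 181.1], [217.0, 180.6]]
-0.07 [[188.9, 178.4], [216.6, 178.0]]
tip at -22mm [208.84188594 178.77687783]
[[49, 59, 58, 85], [56, 56, 56, 63], [62, 61, 72, 84], [55, 58, 77, 62], [77, 78, 84, 78], [108, 112, 101, 102], [110, 113, 116, 125], [121, 114, 115, 154], [116, 117, 118, 149], [110, 107, 117, 131], [107, 106, 106, 107], [116, 113, 108, 110], [110, 101, 111, 137], [119, 112, 144, 135], [115, 108, 168, 135], [114, 122, 166, 125], [121, 110, 141, 119], [105, 117, 103, 109], [88, 103, 103, 83], [75, 65, 73, 80], [56, 49, 56, 83], [51, 71, 48, 123], [60, 49, 46, 105], [65, 54, 55, 58], [146, 77, 66, 66], [277, 129, 79, 83], [367, 170, 99, 121], [409, 248, 143, 186], [410, 310, 231, 285], [415, 347, 348, 367], [404, 358, 399, 401], [395, 351, 399, 400], [383, 353, 378, 398], [380, 361, 369, 387], [382, 368, 379, 370]]
```

The latest crop shows the plate inside the frame starting to move, at about (515,355), so the plunger is being pressed. Contact came at TCP z of about 0.119, lower than I expected, so from here I'll go by force.

```bash
python3 -m jog '[[[0,0,0.3,0,0,0,0],[0,0,0.3,0,0,0,0],[0,0,0.3,0,0,0,0],[0,0,0.3,0,0,0,0],[0,0,0,0,0,0,0]]]'; python3 d.py 0.6634 -0.1215 0.094
```

```text
time: 8.2
position: [0.6667, -0.1175, 0.1015]
tool_rot: [-3.121, -0.361, -0.001]
ft_force: [-0.3, 1.4, 5.4]
grip_width: 0.003
8.2 [ 0.66671151 -0.11751002  0.10152022] F [-0.33315604  1.39259383  5.43579075] w 0.003420397959749049 xdir 13.185599485711247 z [ 0.001  0.    -1.   ]
delta cm [-0.41  0.31  0.75]
```

```bash
python3 -m jog '[[[0,0,0.3,0,0,0,0],[0,0,0.3,0,0,0,0],[0,0,0,0,0,0,0]]]'; python3 -m jog '[[[0,0,0.2,0,0,0,0],[0,0,0,0,0,0,0]]]'
```

```text
time: 8.5
position: [0.6667, -0.1175, 0.0958]
tool_rot: [-3.121, -0.361, -0.001]
ft_force: [0.2, 2.1, 5.5]
grip_width: 0.008
time: 8.7
position: [0.6667, -0.1175, 0.0942]
tool_rot: [-3.121, -0.361, -0.001]
ft_force: [-1.2, 1.9, 6.3]
grip_width: 0.007
```

```bash
python3 -m jog '[[[0,0,0.2,0,0,0,0],[0,0,0.2,0,0,0,0],[0,0,0,0,0,0,0]]]'; python3 -m jog '[[[0,0,0.2,0,0,0,0],[0,0,0,0,0,0,0]]]';  python3 -m jog '[[[0,0,0.2,0,0,0,0],[0,0,0,0,0,0,0]]]'
```

```text
time: 9.0
position: [0.6669, -0.1175, 0.094]
tool_rot: [3.12, 0.36, 0.002]
ft_force: [-8.1, 2.8, 23.1]
grip_width: 0.004
time: 9.2
position: [0.667, -0.1175, 0.0939]
tool_rot: [3.119, 0.36, 0.003]
ft_force: [-11.4, 2.7, 31.1]
grip_width: 0.008
time: 9.4
position: [0.6671, -0.1175, 0.0938]
tool_rot: [3.118, 0.36, 0.004]
ft_force: [-15.5, 2.6, 38.7]
grip_width: 0.009
```

The hard stop is at z=0.094, which gives 25 mm of travel from first contact. I'll release it.

```bash
python3 -m jog '[[[0,0,-0.6,0,0,0,0],[0,0,-0.6,0,0,0,0],[0,0,-1,0,0,0,0],[0,0,-1,0,0,0,0],[0,0,-2,0,0,0,0],[0,0,-3,0,0,0,0],[0,0,-4,0,0,0,0],[-4,0,0,0,0,0,5.2],[-4,0,0,0,0,0,5.2],[-4,0,0,0,0,0,5.2],[-4,0,0,0,0,0,5.2],[0,0,0,0,0,0,5.2]]]'
python3 - <<'E'
from h import *
s=ctrl.get_state();p=np.array(s["position"]);print(p,s["ft_force"],s["grip_width"])
a=imaging.get_image("side");b=imaging.get_image("wrist")
for c,im in(("side",a),("wrist",b)):
  for l in("roundel1","outlet"):
    for d in finder.spot_point(l,c):
      px=(d["point"][1]*560,d["point"][0]*420);print(c,l,round(d["conf"],2),np.round(px,1),at_z(im,px,0)[:2].round(4))
A=cv2.resize(a["frame"][110:230,170:290,::-1],(400,400),interpolation=2)
B=cv2.resize(b["frame"][:,:,::-1],(400,300),interpolation=2);B=np.vstack([B,np.zeros((100,400,3),np.uint8)])
cv2.imwrite("pics/p8.png",np.hstack([A,B]))
E
```

```text
time: 10.6
position: [0.505, -0.1576, 0.2064]
tool_rot: [3.12, 0.351, -0.009]
ft_force: [-0.5, -0.3, -0.5]
grip_width: 0.375
[ 0.5049528  -0.15757667  0.20638626] [-0.53460303 -0.25740047 -0.45750332] 0.37523220564156806
side roundel1 0.55 [254.8 200.1] [ 0.5371 -0.1451]
side roundel1 0.43 [239.7 195.6] [ 0.588  -0.1546]
side outlet 0.93 [344.4 337.4] [0.2082 0.2684]
side outlet 0.83 [380.  151.1] [ 0.1757 -0.4568]
side outlet 0.74 [397.  193.2] [ 0.1084 -0.2643]
side outlet 0.7 [241. 170.] [ 0.6142 -0.2696]
side outlet 0.64 [256.7 200.8] [ 0.5306 -0.1433]
wrist roundel1 0.81 [269.6 156.3] [ 0.5349 -0.1418]
wrist roundel1 0.6 [275.7 106.8] [ 0.5927 -0.1363]
```

View pics/p8.png

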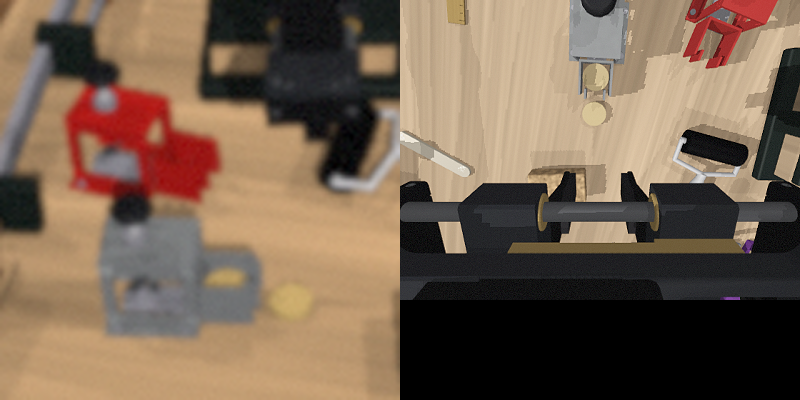

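The crop shows the plunger back up and one roundel out at the front. It is at about (292,300) in the side crop and about (274,158) in wrist pixels. Next I'll measure it precisely.

```bash
python3 - <<'E'
from h import *
for c in("wrist","side"):
  im=imaging.get_image(c)
  for d in finder.trace("roundel1",c)[:3]:
    ys,xs=np.nonzero(d["region"]);px=((xs.min()+xs.max())/2,(ys.min()+ys.max())/2)
    print(c,round(d["conf"],2),px,len(xs),(xs.min(),xs.max(),ys.min(),ys.max()),at_z(im,px,.008)[:2].round(4))
s=ctrl.get_state();print(s["position"],s["grip_width"])
E
python3 d.py 0.533 -0.145 0.06
```

```text
wrist 0.6 (np.float64(276.0), np.float64(112.0)) 1009 (np.int64(259), np.int64(293), np.int64(94), np.int64(130)) [ 0.5912 -0.1342]
wrist 0.57 (np.float64(273.5), np.float64(162.5)) 886 (np.int64(257), np.int64(290), np.int64(146), np.int64(179)) [ 0.5339 -0.1445]
side 0.72 (np.float64(283.0), np.float64(277.0)) 388 (np.int64(268), np.int64(298), np.int64(258), np.int64(296)) [0.3917 0.1271]
side 0.69 (np.float64(257.0), np.float64(200.5)) 88 (np.int64(252), np.int64(262), np.int64(196), np.int64(205)) [ 0.5279 -0.1373]
side 0.63 (np.float64(237.5), np.float64(192.5)) 33 (np.int64(233), np.int64(242), np.int64(191), np.int64(194)) [ 0.5956 -0.1588]
[ 0.51106375 -0.15392954  0.20695629] 0.5963717312535695
11.1 [ 0.51106375 -0.15392954  0.20695629] F [-0.39226883 -0.91636626  0.38306463] w 0.5963717312535695 xdir 13.22414732273805 z [-0.     0.001 -1.   ]
delta cm [ 2.34 -0.36 14.7 ]
```

```bash
python3 -m jog '[[[1.1,-0.3,3,0,0,0,5.6],[1.0,-0.2,3,0,0,0,5.6],[0,0,3,0,0,0,5.6],[0,0,3,0,0,0,5.6],[0,0,2.5,0,0,0,5.6],[0,0,1.6,0,0,0,5.6],[0,0,1,0,0,0,5.6],[0,0,0,0,0,0,5.6]]]'
python3 d.py 0.532 -0.144 0.026
python3 - <<'E'
from h import *
a=imaging.get_image("side");s=ctrl.get_state();p=np.array(s["position"]);Rm=R.from_rotvec(s["tool_rot"])
print("tips 22",[proj(a,p+Rm.apply([0,sy*.028,.022])).round(1).tolist() for sy in(-1,1)],"tips 0",[proj(a,p+Rm.apply([0,sy*.028,0])).round(1).tolist() for sy in(-1,1)])
cv2.imwrite("pics/p9.png",cv2.resize(a["frame"][140:240,210:300,::-1],(540,600),interpolation=2))
E
```

```text
time: 11.9
position: [0.529, -0.1443, 0.0349]
tool_rot: [-3.119, -0.36, 0.004]
ft_force: [-0.2, 0.0, 0.5]
grip_width: 0.647
11.9 [ 0.52900385 -0.14431028  0.03486666] F [-0.17218571  0.02402213  0.47357766] w 0.6474054054299931 xdir 13.182836739465642 z [-0.003  0.001 -1.   ]
delta cm [0.3  0.04 0.89]
tips 22 [[256.8, 204.0], [256.9, 191.0]] tips 0 [[256.5, 198.9], [256.7, 185.9]]
```

View pics/p9.png

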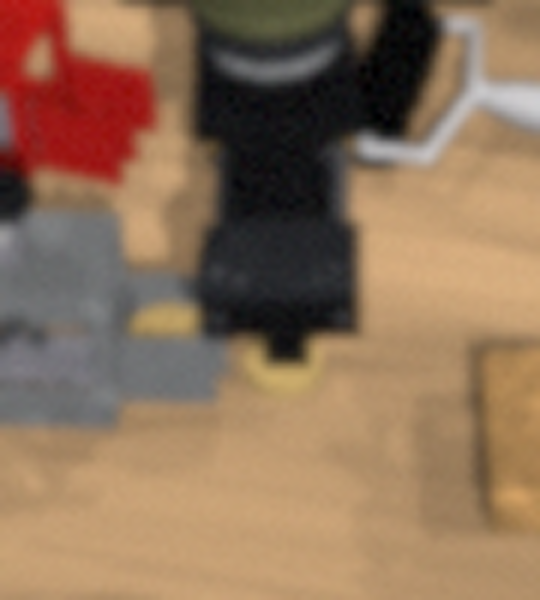

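The near fingertip shows at about (257.8,200), higher than the nominal 22 mm offset would put it and still above the roundel. I'll lower in small steps and watch the force.

```bash
python3 -m jog '[[[0.2,0,0.5,0,0,0,5.6],[0,0,0.5,0,0,0,5.6],[0,0,0,0,0,0,5.6]]]';python3 -m jog '[[[0,0,0.4,0,0,0,5.6],[0,0,0,0,0,0,5.6]]]';python3 -m jog '[[[0,0,0.3,0,0,0,5.6],[0,0,0,0,0,0,5.6]]]'
```

```text
time: 12.25
position: [0.5317, -0.1443, 0.0261]
tool_rot: [3.121, 0.36, -0.0]
ft_force: [0.7, 1.2, -0.6]
grip_width: 0.643
time: 12.45
position: [0.5315, -0.1443, 0.0219]
tool_rot: [-3.121, -0.36, 0.001]
ft_force: [0.3, 0.2, -0.4]
grip_width: 0.643
time: 12.65
position: [0.5316, -0.1443, 0.0189]
tool_rot: [-3.121, -0.36, 0.001]
ft_force: [-0.0, 0.7, 0.2]
grip_width: 0.644
```

```bash
python3 -m jog '[[[-0.3,0,0.3,0,0,0,5.6],[0,0,0,0,0,0,5.6]]]';python3 -m jog '[[[0,0,0.3,0,0,0,5.6],[0,0,0,0,0,0,5.6]]]';python3 -m jog '[[[0,0,0.3,0,0,0,5.6],[0,0,0,0,0,0,5.6]]]'
```

```text
time: 12.85
position: [0.5281, -0.1451, 0.0158]
tool_rot: [-3.121, -0.36, 0.002]
ft_force: [-0.3, -0.3, 0.1]
grip_width: 0.647
time: 13.05
position: [0.5286, -0.1449, 0.0129]
tool_rot: [-3.121, -0.36, 0.001]
ft_force: [0.4, 0.7, -0.5]
grip_width: 0.644
time: 13.25
position: [0.5286, -0.1449, 0.0098]
tool_rot: [-3.121, -0.36, 0.001]
ft_force: [0.1, -0.0, 0.1]
grip_width: 0.646
```

Run:
```python
from h import *
a=imaging.get_image("side");b=imaging.get_image("wrist")
A=cv2.resize(a["frame"][150:220,220:290,::-1],(400,400),interpolation=2)
B=((b["frame"]/255.)**.5*255).astype(np.uint8)[130:310,190:370,::-1];B=cv2.resize(B,(400,400),interpolation=2)
cv2.imwrite("pics/p10.png",np.hstack([A,B]))
```

```text
(no output)
```

View pics/p10.png

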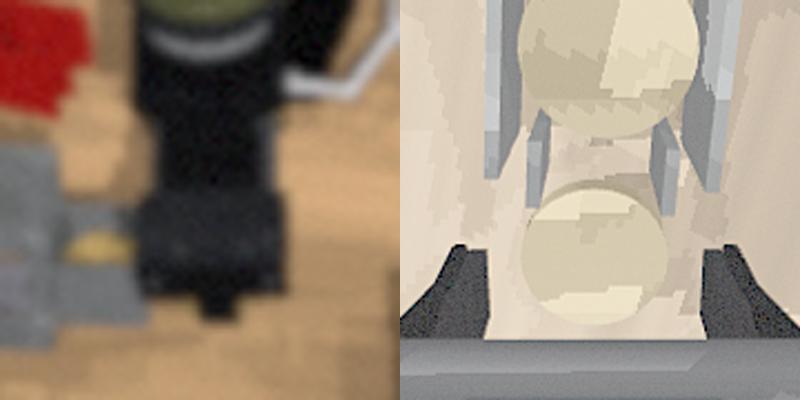

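The crop shows the fingers centred either side of the roundel at wrist pixel (278,246), but their tips are still about 6 mm above its top. True heights appear to be about 27 mm above the nominal TCP-to-tip figure, which fits the plunger contact height. I've now used all 12 picture views, so the rest is by numbers.

```bash
cat > rel.py <<'E'
from h import *
# roundel near the tool: wrist image, colour blob; position relative to TCP in tool frame
def look(guess=None,bias=.027,z=.009):
    b=imaging.get_image("wrist");s=ctrl.get_state();p=np.array(s["position"]);Rm=R.from_rotvec(s["tool_rot"])
    out=[]
    for d in finder.trace("roundel1","wrist"):
        ys,xs=np.nonzero(d["region"]);px=((xs.min()+xs.max())/2,(ys.min()+ys.max())/2)
        q=at_z(b,px,z-bias);out.append((round(d["conf"],2),px,(xs.max()-xs.min()+1,ys.max()-ys.min()+1),"world",q[:2].round(4).tolist(),"tool mm",(1000*Rm.inv().apply(q-p)[:2]).round(1).tolist()))
    return s,out
if __name__=="__main__":
    s,o=look();print(s["time"],s["position"],s["ft_force"],s["grip_width"]);[print(x) for x in o]
E
python3 rel.py
python3 -c "
from h import *
b=imaging.get_image('wrist');s=ctrl.get_state();p=np.array(s['position']);q=at_z(b,(277.7,246),.009-.027)
print(1000*R.from_rotvec(s['tool_rot']).inv().apply(q-p),b['intrinsics'])"
```

```text
13.4 [ 0.52890094 -0.144927    0.01019601] [0.44122731 0.57348296 0.58331443] 0.6495654343276616
(0.9, (np.float64(277.0), np.float64(242.5)), (np.int64(67), np.int64(66)), 'world', [0.5239, -0.1468], 'tool mm', [-5.3, 0.7])
(0.78, (np.float64(283.5), np.float64(150.5)), (np.int64(80), np.int64(82)), 'world', [0.5866, -0.1364], 'tool mm', [58.1, 4.9])
[-8.03848141  1.21848975 28.30878522] [[304.85364793   0.         277.3793489 ]
 [  0.         304.85364793 206.2085212 ]
 [  0.           0.           1.        ]]
```

```bash
sed -i 's/bias=.027/bias=0/' rel.py
python3 - <<'E'
from h import *
b=imaging.get_image('wrist');s=ctrl.get_state();p=np.array(s['position']);Rm=R.from_rotvec(s['tool_rot'])
for px in((277,242.5),(277.7,246)):print(1000*Rm.inv().apply(at_z(b,px,.009)-p),at_z(b,px,.009))
for x in(-9.5,0,9.5):print(x,[proj(b,p+Rm.apply(np.array([x,y,-5])/1000)).round(1).tolist() for y in(-28,28)])
g=b["frame"].astype(int).sum(2);print(g[225:285:3,205:235:3].tolist())
E
```

```text
[6.58392905 0.74771725 1.33159141] [ 0.53555416 -0.14423978  0.009     ]
[4.29220625 1.16860332 1.3314642 ] [ 0.53341854 -0.14517157  0.009     ]
-9.5 [[228.8, 271.7], [322.7, 271.7]]
0 [[228.1, 257.2], [323.4, 257.2]]
9.5 [[227.3, 242.3], [324.1, 242.3]]
[[509, 522, 526, 561, 544, 474, 470, 476, 479, 529], [510, 526, 535, 556, 554, 476, 470, 472, 473, 561], [524, 554, 550, 557, 545, 467, 471, 480, 489, 510], [550, 557, 553, 551, 534, 468, 525, 464, 507, 550], [550, 549, 553, 553, 500, 513, 517, 553, 546, 548], [548, 561, 554, 264, 0, 461, 559, 561, 551, 550], [553, 550, 569, 57, 70, 55, 54, 48, 392, 555], [514, 530, 0, 89, 23, 99, 83, 88, 289, 544], [518, 542, 70, 54, 71, 76, 95, 93, 278, 552], [535, 1, 48, 76, 87, 94, 69, 58, 230, 546], [540, 51, 41, 51, 99, 92, 86, 73, 162, 548], [0, 66, 65, 79, 91, 94, 56, 90, 174, 550], [46, 74, 73, 83, 58, 95, 79, 75, 121, 559], [63, 47, 76, 67, 92, 77, 68, 83, 119, 551], [68, 84, 83, 79, 93, 84, 78, 93, 65, 553], [66, 77, 75, 71, 68, 84, 76, 52, 25, 552], [44, 89, 79, 85, 85, 67, 72, 57, 111, 552], [50, 74, 78, 100, 54, 79, 86, 64, 380, 538], [88, 97, 89, 75, 87, 91, 46, 72, 593, 542], [129, 119, 122, 118, 142, 131, 115, 106, 449, 441]]
```

```bash
python3 -m jog '[[[0.4,0,0.4,0,0,0,5.6],[0,0,0.4,0,0,0,5.6],[0,0,0.3,0,0,0,5.6],[0,0,0,0,0,0,5.6]]]'; python3 rel.py
```

```text
time: 13.95
position: [0.5322, -0.1438, -0.0016]
tool_rot: [-3.12, -0.36, 0.002]
ft_force: [-0.3, -0.5, -0.1]
grip_width: 0.643
14.0 [ 0.53236997 -0.14393161 -0.00127064] [-0.32484131 -0.34650107  0.08612394] 0.6417491206146515
(0.91, (np.float64(284.0), np.float64(161.5)), (np.int64(87), np.int64(88)), 'world', [0.5888, -0.1352], 'tool mm', [56.9, 4.3])
(0.86, (np.float64(277.5), np.float64(252.5)), (np.int64(70), np.int64(62)), 'world', [0.538, -0.1436], 'tool mm', [5.5, 1.0])
```

```bash
python3 -m jog '[[[0.4,0,0,0,0,7.5,5.6],[0,0,0,0,0,7.5,5.6],[0,-0.4,0,0,0,0,5.6],[0,-0.4,0,0,0,0,5.6],[0,-0.4,0,0,0,0,5.6],[0,-0.7,0,0,0,0,5.6],[0,-1,0,0,0,0,5.6],[0,-1,0,0,0,0,5.6],[0,-1,0,0,0,0,5.6],[0,-1,0,0,0,0,5.6],[0,-0.5,0,0,0,0,5.6],[0,0,0,0,0,0,5.6]]]'; python3 rel.py; python3 d.py .54 0 -.001
```

```text
time: 15.25
position: [0.5388, -0.0778, -0.0007]
tool_rot: [-3.141, 0.047, -0.0]
ft_force: [0.2, -0.5, 0.3]
grip_width: 0.645
15.3 [ 0.53873261 -0.07879351 -0.00078468] [-0.07171778  1.02920145 -0.93681311] 0.6469995104916076
(0.7, (np.float64(289.5), np.float64(256.0)), (np.int64(70), np.int64(53)), 'world', [0.5419, -0.0858], 'tool mm', [3.4, 6.9])
(0.6, (np.float64(395.0), np.float64(178.0)), (np.int64(85), np.int64(75)), 'world', [0.5854, -0.1421], 'tool mm', [48.6, 61.8])
15.35 [ 0.53870714 -0.07938799 -0.00079866] F [-0.0134946   0.13683351  0.32416556] w 0.647094345394661 xdir -1.8299955427174992 z [-0. -0. -1.]
delta cm [-0.12 -7.94  0.02]
```

Pushing works and the roundel is riding on the pad. I'll continue.

```bash
python3 -m jog '[[[0,-0.5,0,0,0,0,5.6],[0,-1,0,0,0,0,5.6],[0,-1,0,0,0,0,5.6],[0,-1,0,0,0,0,5.6],[0,-1,0,0,0,0,5.6],[0,-1,0,0,0,0,5.6],[0,-1,0,0,0,0,5.6],[0,-1,0,0,0,0,5.6],[0,-0.6,0,0,0,0,5.6],[0,-0.3,0,0,0,0,5.6],[0,0,0,0,0,0,5.6]]]'; python3 rel.py; python3 d.py .54 0 -.001
```

```text
time: 16.45
position: [0.5415, 0.0052, -0.0008]
tool_rot: [3.141, -0.049, 0.0]
ft_force: [0.1, -0.1, -0.5]
grip_width: 0.643
16.5 [ 0.54141325  0.00463154 -0.00081114] [-0.21809128  0.82970568 -0.43861575] 0.6410038882065332
(0.75, (np.float64(290.0), np.float64(256.0)), (np.int64(69), np.int64(53)), 'world', [0.5445, -0.003], 'tool mm', [3.4, 7.5])
(0.46, (np.float64(557.5), np.float64(192.0)), (np.int64(4), np.int64(47)), 'world', [0.5776, -0.1463], 'tool mm', [41.0, 149.7])
16.55 [ 0.54141532  0.00429027 -0.00080435] F [ 0.48957056 -0.7681459  -0.23367929] w 0.6452340994685682 xdir -1.8600024390831653 z [-0. -0. -1.]
delta cm [-0.13  0.43  0.02]
```

```bash
python3 -m jog '[[[0,0.5,0,0,0,0,5.6],[0,0,-1,0,0,0,5.6],[0,0,-2,0,0,0,5.6],[-3,0,-2,0,0,0,5],[-3,0,-2,0,0,0,4],[-2,0,0,0,0,0,3],[0,0,0,0,0,0,2.8],[0,0,0,0,0,0,2.8]]]'
python3 - <<'E'
from h import *
import rel
s,o=rel.look();[print(x) for x in o]
s=ctrl.get_state();print(s["joint_positions"],s["position"],s["grip_width"])
b=imaging.get_image("wrist")
for l in("vstop","home"):
  for d in finder.spot_point(l,"wrist"):
    px=(d["point"][1]*560,d["point"][0]*420);print(l,round(d["conf"],2),np.round(px,1),at_z(b,px,0)[:2])
save(b,"w11.png")
E
```

```text
time: 17.35
position: [0.462, 0.0018, 0.07]
tool_rot: [3.14, -0.051, 0.003]
ft_force: [0.7, 0.4, 0.8]
grip_width: 0.344
(0.84, (np.float64(499.0), np.float64(30.0)), (np.int64(53), np.int64(61)), 'world', [0.5913, -0.1512], 'tool mm', [133.8, 148.9])
(0.62, (np.float64(278.5), np.float64(120.5)), (np.int64(56), np.int64(58)), 'world', [0.5381, -0.0024], 'tool mm', [75.7, 1.9])
[ 0.47393512  0.08493064 -0.55133897  2.05696457  0.05220819  1.01183331
 -1.70664581] [0.46234801 0.0021995  0.06949676] 0.3344087302080399
vstop 0.73 [464.9  35.4] [ 0.59072317 -0.13304176]
```

```bash
python3 -m jog '[[[0,0,-1,0,0,-8.25,2.8],[0,0,0,0,0,-8.25,2.8],[0,0,0,0,0,-8.25,2.8],[0,0,0,0,0,-8.25,2.8],[0,0,0,0,0,-8.25,2.8],[0,0,0,0,0,-8.25,2.8],[0,0,0,0,0,-8.25,2.8],[0,0,0,0,0,-8.25,2.8],[0,0,0,0,0,-8.25,2.8],[0,0,0,0,0,-8.25,2.8],[0,0,0,0,0,-8.25,2.8],[0,0,0,0,0,-8.25,2.8]]]'; python3 -m jog '[[[0,0,0,0,0,-8.25,2.8],[0,0,0,0,0,-8.25,2.8],[0,0,0,0,0,0,2.8]]]';  python3 d.py 0.552 -0.034 0.03; python3 rel.py
```

```text
time: 18.8
position: [0.4616, 0.0025, 0.0789]
tool_rot: [-2.071, -2.362, -0.0]
ft_force: [-0.6, 0.3, 0.0]
grip_width: 0.322
time: 19.1
position: [0.4615, 0.0025, 0.0789]
tool_rot: [-1.718, -2.629, -0.0]
ft_force: [-0.4, 0.2, 0.3]
grip_width: 0.324
19.1 [0.46150163 0.00251012 0.07894317] F [-0.35378748  0.19433497  0.32190828] w 0.3236393997264797 xdir 113.69334784283572 z [-0.001  0.001 -1.   ]
delta cm [-6.98  6.82  4.89]
19.15 [0.46150522 0.00248918 0.07899725] [-0.31027166 -0.40472799 -0.67811608] 0.32288437881309756
(0.93, (np.float64(355.5), np.float64(245.0)), (np.int64(48), np.int64(33)), 'world', [0.5332, 0.0041], 'tool mm', [-27.2, 66.4])
```

```bash
python3 -m jog '[[[-2.5,2.5,0,0,0,0,2.8],[-2.5,2.5,0,0,0,0,2.8],[-2,1.9,1,0,0,0,2.8],[0,0,2,0,0,0,2.8],[0,0,1.5,0,0,0,2.8],[0,0,0,0,0,0,2.8],[0,0,0,0,0,0,2.8]]]';  python3 d.py 0.552 -0.034 -0.001; python3 rel.py
```

```text
time: 19.9
position: [0.552, -0.0336, 0.0341]
tool_rot: [-1.718, -2.629, 0.001]
ft_force: [-0.6, 0.2, -0.1]
grip_width: 0.323
19.9 [ 0.55196219 -0.03359268  0.03405586] F [-0.61023151  0.22629606 -0.12090096] w 0.32323943276576084 xdir 113.66108844500134 z [-0.001  0.    -1.   ]
delta cm [-0.04 -0.01  3.51]
19.95 [ 0.5525804  -0.03367615  0.03476411] [-0.96487687  0.68818007  1.06410502] 0.3231135975989169
(0.61, (np.float64(345.5), np.float64(371.5)), (np.int64(204), np.int64(96)), 'world', [0.648, -0.1182], 'tool mm', [-115.7, 53.4])
(0.59, (np.float64(276.5), np.float64(185.0)), (np.int64(62), np.int64(61)), 'world', [0.5374, -0.0017], 'tool mm', [35.4, -1.0])
```

```bash
python3 -m jog '[[[0,0,1.2,0,0,0,2.8],[0,0,1.2,0,0,0,2.8],[0,0,1.1,0,0,0,2.8],[0.4,-0.1,0,0,0,0,2.8],[0.4,0,0,0,0,0,2.8],[0.4,0,0,0,0,0,2.8],[0.46,0.2,0,0,0,0,2.8],[0.92,0.4,0,0,0,0,2.8],[0.92,0.4,0,0,0,0,2.8],[0.92,0.4,0,0,0,0,2.8],[0.46,0.2,0,0,0,0,2.8],[0,0,0,0,0,0,2.8]]]';  python3 d.py 0.5485 0.1103 -0.001; python3 rel.py
```

```text
time: 21.2
position: [0.5467, 0.0181, -0.0007]
tool_rot: [-1.716, -2.631, -0.001]
ft_force: [0.1, -0.6, -0.3]
grip_width: 0.322
21.2 [ 0.54674303  0.01812429 -0.00068444] F [ 0.10588006 -0.61378944 -0.32102144] w 0.32217648745637867 xdir 113.78420623783175 z [ 0.  0. -1.]
delta cm [8.36 3.88 0.03]
21.25 [ 0.54670675  0.01716551 -0.00078089] [-0.2453218  -0.51259668 -0.55634126] 0.3251374998124249
(0.77, (np.float64(278.0), np.float64(217.0)), (np.int64(73), np.int64(73)), 'world', [0.537, 0.0414], 'tool mm', [26.1, 0.8])
```

```bash
python3 -m jog '[[[0.46,0.2,0,0,0,0,2.8],[0.92,0.43,0,0,0,0,2.8],[0.92,0.43,0,0,0,0,2.8],[0.92,0.43,0,0,0,0,2.8],[0.92,0.43,0,0,0,0,2.8],[0.92,0.43,0,0,0,0,2.8],[0.92,0.43,0,0,0,0,2.8],[0.92,0.43,0,0,0,0,2.8],[0.46,0.2,0,0,0,0,2.8],[0,0,0,0,0,0,2.8]]]';  python3 d.py 0.5485 0.1103 -0.001; python3 rel.py
python3 - <<'E'
from h import *
b=imaging.get_image("wrist");s=ctrl.get_state();p=np.array(s["position"]);Rm=R.from_rotvec(s["tool_rot"])
for l in("vstop","home"):
  for d in finder.spot_point(l,"wrist"):
    px=(d["point"][1]*560,d["point"][0]*420);q=at_z(b,px,0);print(l,round(d["conf"],2),np.round(px,1),q[:2],1000*Rm.inv().apply(q-p)[:2])
for d in finder.trace("vstop","wrist")[:2]:
  m=d["region"].astype(np.uint8);c=max(cv2.findContours(m,0,2)[0],key=cv2.contourArea)
  k=cv2.approxPolyDP(c,5,True)[:,0];print(d["conf"],m.sum());
  for v in k: q=at_z(b,v,.012);print(v,q[:2].round(4),(1000*Rm.inv().apply(q-p)[:2]).round(1))
E
```

```text
time: 22.3
position: [0.5483, 0.099, -0.0008]
tool_rot: [-1.716, -2.631, -0.0]
ft_force: [0.5, -0.2, -0.6]
grip_width: 0.323
22.3 [ 0.54831036  0.09896037 -0.00076126] F [ 0.48979611 -0.17187155 -0.61876199] w 0.3230250829386695 xdir 113.75956202629001 z [-0.  0. -1.]
delta cm [1.03 0.47 0.02]
22.35 [ 0.54837511  0.09805927 -0.00081309] [-0.46540997 -0.41594306 -0.10142822] 0.32195913391969655
(0.59, (np.float64(278.0), np.float64(217.0)), (np.int64(73), np.int64(71)), 'world', [0.5386, 0.1222], 'tool mm', [26.0, 0.7])
0.71 1393
[358   0] [0.53   0.2281] [127.3  35.6]
[378  27] [0.5432 0.2224] [116.8  45.4]
[408   1] [0.5503 0.2365] [127.   57.6]
```

```bash
python3 -m jog '[[[0.5,0.1,0,0,0,0,2.8],[1,0.1,0,0,0,0,2.8],[1,0.1,0,0,0,0,2.8],[1,0.1,0,0,0,0,2.8],[1,0.1,0,0,0,0,2.8],[1,0,0,0,0,0,2.8],[1,0,0,0,0,0,2.8],[0.8,0,0,0,0,0,2.8],[0.5,0,0,0,0,0,2.8],[0,0,0,0,0,0,2.8]]]';  python3 rel.py
python3 - <<'E'
from h import *
b=imaging.get_image("wrist");s=ctrl.get_state();p=np.array(s["position"]);Rm=R.from_rotvec(s["tool_rot"])
for l in("vstop","home"):
  for d in finder.spot_point(l,"wrist"):
    px=(d["point"][1]*560,d["point"][0]*420);q=at_z(b,px,0);print(l,round(d["conf"],2),np.round(px,1),q[:2],1000*Rm.inv().apply(q-p)[:2])
for d in finder.trace("vstop","wrist")[:1]:
  m=d["region"].astype(np.uint8);c=max(cv2.findContours(m,0,2)[0],key=cv2.contourArea)
  k=cv2.approxPolyDP(c,4,True)[:,0];print(d["conf"],m.sum());
  for v in k: q=at_z(b,v,.012);print(v,q[:2].round(4),(1000*Rm.inv().apply(q-p)[:2]).round(1))
E
```

```text
time: 23.6
position: [0.5213, 0.1721, -0.0007]
tool_rot: [-1.717, -2.631, -0.0]
ft_force: [0.7, -0.1, 0.8]
grip_width: 0.318
23.65 [ 0.52161759  0.17136658 -0.00078089] [-0.0151929  -0.81093917  0.2066751 ] 0.32256126990805206
(0.89, (np.float64(277.0), np.float64(217.0)), (np.int64(73), np.int64(73)), 'world', [0.5111, 0.1951], 'tool mm', [26.0, -0.1])
(0.32, (np.float64(287.5), np.float64(130.0)), (np.int64(200), np.int64(125)), 'world', [0.4973, 0.2396], 'tool mm', [72.2, 5.1])
vstop 0.58 [290.8 111.8] [0.49618375 0.24718878] [80.47202813  7.11947981]
home 0.4 [277.7 212.5] [0.51212523 0.19375495] [25.12842035  0.30853006]
0.73 8894
[316  87] [0.502 0.262] [91.7 18.4]
[291 113] [0.496  0.2465] [79.9  6.7]
[362 189] [0.5456 0.2268] [42.  44.2]
[386 167] [0.5513 0.2419] [53.5 55.5]
```

```bash
cat > v.py <<'E'
from h import *
b=imaging.get_image("wrist");s=ctrl.get_state();p=np.array(s["position"]);Rm=R.from_rotvec(s["tool_rot"])
T=lambda q:(1000*Rm.inv().apply(q-p)[:2]).round(1)
for d in finder.spot_point("vstop","wrist")[:1]:print("spot",T(at_z(b,(d["point"][1]*560,d["point"][0]*420),0)))
for d in finder.trace("vstop","wrist")[:1]:
  m=d["region"].astype(np.uint8);c=max(cv2.findContours(m,0,2)[0],key=cv2.contourArea)
  for v in cv2.approxPolyDP(c,4,True)[:,0]: print(v,T(at_z(b,v,.012)))
for d in finder.trace("roundel1","wrist")[:2]:
  ys,xs=np.nonzero(d["region"]);print("disc",d["conf"],xs.min(),xs.max(),ys.min(),ys.max(),T(at_z(b,((xs.min()+xs.max())/2,(ys.min()+ys.max())/2),.009)))
print(s["time"],p,s["ft_force"])
E
python3 -m jog '[[[0.4,0.15,0,0,0,0,2.8],[0.5,0.15,0,0,0,0,2.8],[0.5,0.15,0,0,0,0,2.8],[0.4,0.1,0,0,0,0,2.8],[0,0,0,0,0,0,2.8],[0,0,0,0,0,0,2.8]]]';  python3 v.py
```

```text
time: 24.5
position: [0.5194, 0.1901, -0.0008]
tool_rot: [-1.718, -2.63, 0.0]
ft_force: [-0.5, -0.9, 0.8]
grip_width: 0.322
spot [61.4  1. ]
[182 197] [ 37.7 -50. ]
[206 219] [ 25.4 -38.2]
[279 150] [62.1  1. ]
[347 223] [23.2 37.7]
[373 203] [34.4 50.7]
[305 127] [73.3 13.7]
[278 148] [63.1  0.4]
[256 125] [ 74.3 -10.3]
disc 0.73 242 316 180 253 [25.8  1. ]
24.55 [ 0.51949152  0.18977271 -0.00083759] [-0.05967256  0.11303924 -0.18731041]
```

```bash
python3 -m jog '[[[0.3,0.05,0,0,0,0,2.8],[0.3,0,0,0,0,0,2.8],[0,0,0,0,0,0,2.8]]]';  python3 v.py; python3 -m jog '[[[0.15,0,0,0,0,0,2.8],[0.1,0,0,0,0,0,2.8],[0,0,0,0,0,0,2.8]]]';python3 v.py|tail -2
```

```text
time: 25.0
position: [0.5172, 0.1963, -0.0007]
tool_rot: [-1.717, -2.63, -0.0]
ft_force: [-0.8, -0.6, 0.2]
grip_width: 0.324
spot [54.8  1.3]
[182 208] [ 31.6 -50.6]
[206 230] [ 19.1 -38.7]
[279 164] [55.1  0.9]
[344 233] [17.4 36.4]
[370 215] [27.7 49.7]
[303 142] [66.1 12.9]
[282 154] [60.2  2.4]
[293 138] [68.1  7.9]
[279 122] [75.7  0.9]
[262 136] [69.  -7.5]
[274 155] [59.7 -1.6]
[253 139] [ 67.6 -12. ]
25.05 [ 0.51736526  0.19598816 -0.00076233] [-0.36122183  0.10418397  0.39821681]
time: 25.5
position: [0.5164, 0.1981, -0.0008]
tool_rot: [-1.718, -2.63, 0.0]
ft_force: [-0.8, 0.3, -0.3]
grip_width: 0.321
disc 0.6 241 314 183 254 [24.4  0.2]
25.55 [ 0.5164688   0.19798825 -0.00081068] [-0.62936457 -0.35942264  0.44025253]
```

```bash
python3 -m jog '[[[-0.6,0,0,0,0,0,2.8],[-0.9,0,0,0,0,0,2.8],[0,0.05,0,0,0,0,0],[0,0,0,0,0,0,0],[0,0,0,0,0,0,0],[0,0,0,0,0,0,0],[0,0,0,0,0,0,0],[0.3,0,0,0,0,0,0],[0.2,0,0,0,0,0,0],[0,0,0,0,0,0,0]]]';  python3 v.py; python3 -m jog '[[[0.2,0,0,0,0,0,0],[0.15,0,0,0,0,0,0],[0,0,0,0,0,0,0]]]';python3 v.py|tail -2
```

```text
time: 26.7
position: [0.5207, 0.1896, -0.0007]
tool_rot: [-1.717, -2.63, -0.0]
ft_force: [0.5, 0.5, -0.5]
grip_width: 0.003
spot [64.3  2. ]
[301 125] [74.3 11.7]
[279 149] [62.6  0.9]
[347 221] [24.3 37.6]
[371 201] [35.5 49.5]
disc 0.97 240 313 166 239 [33.8 -0.4]
26.75 [ 0.52088392  0.18929701 -0.00075442] [-0.21757755 -0.51012787  0.96187628]
time: 27.2
position: [0.5195, 0.1925, -0.0008]
tool_rot: [-1.718, -2.63, -0.0]
ft_force: [-0.1, -0.7, 0.3]
grip_width: 0.003
disc 0.61 240 313 171 243 [31.1 -0.4]
27.25 [ 0.51952793  0.19230763 -0.00078027] [-0.00880549  0.16949119 -0.14704659]
```

```bash
for i in 1 2; do python3 -m jog '[[[0.15,0,0,0,0,0,0],[0,0,0,0,0,0,0]]]' | sed -n '2p;4p';python3 v.py|grep disc; done; python3 -m jog '[[[0.15,0,0,0,0,0,0],[0,0,0,0,0,0,0]]]' | sed -n '2p;4p';python3 v.py
```

```text
position: [0.5189, 0.1935, -0.0008]
ft_force: [0.7, 0.3, 0.6]
disc 0.85 241 313 171 244 [30.7 -0.1]
position: [0.5184, 0.1939, -0.0009]
ft_force: [-0.4, -2.4, 0.4]
disc 0.92 241 313 171 244 [30.7 -0.1]
position: [0.5181, 0.1942, -0.0009]
ft_force: [1.2, -6.3, 0.8]
spot [58.  -0.4]
[181 205] [ 33.  -50.9]
[205 227] [ 20.6 -39.1]
[278 159] [57.4  0.4]
[343 229] [19.4 35.7]
[349 230] [18.9 39. ]
[370 211] [29.7 49.4]
[304 135] [69.2 13.3]
[277 156] [58.9 -0.1]
[253 134] [ 69.7 -11.9]
disc 0.77 241 313 172 245 [30.1 -0.1]
disc 0.38 41 122 199 282 [  11.3 -109.6]
28.45 [ 0.51814327  0.19418915 -0.00089076] [-0.32658697 -6.64254223  1.45554597]
```

```bash
python3 -m jog '[[[-0.5,0,0,0,0,0,0],[-1,0,0,0,0,0,0],[-1.5,0,0,0,0,0,0],[-1,0,-1,0,0,0,0],[0,0,-3,0,0,0,0],[0,0,-3,0,0,0,0],[0,0,0,0,0,0,0],[0,0,0,0,0,0,0]]]';  python3 v.py
python3 - <<'E'
from h import *
b=imaging.get_image("wrist");cv2.imwrite("pics/fin.png",b["frame"][:,:,::-1])
v=finder.trace("vstop","wrist")[0]["region"]
c=imaging.get_image("side")
for l in("roundel1","plunger_top"):print(l,[(round(d["conf"],2),np.round(at_z(c,(d["point"][1]*560,d["point"][0]*420),.124 if l[0]=="p" else 0)[:2],3).tolist()) for d in finder.spot_point(l,"side")])
E
```

```text
time: 29.4
position: [0.5349, 0.1591, 0.0704]
tool_rot: [1.719, 2.627, 0.002]
ft_force: [-1.0, -0.5, -0.3]
grip_width: 0.006
spot [96.7 -1.9]
[204 124] [ 71.9 -51.2]
[224 141] [ 59.9 -37.6]
[276  90] [94.6  0.3]
[325 145] [57. 36.]
[344 130] [67.6 49.2]
[296  71] [106.7  14. ]
[285  75] [104.2   6.5]
[288  68] [108.6   8.5]
[277  55] [116.6   1. ]
[264  67] [109.2  -7.8]
[276  87] [96.5  0.3]
[255  70] [107.4 -14. ]
disc 0.6 249 302 102 157 [67.9 -0.1]
29.45 [0.53393291 0.15889786 0.06922207] [-1.5184699  -0.25855134 -0.47128735]
roundel1 [(0.59, [0.515, 0.217]), (0.49, [0.591, -0.127])]
plunger_top [(0.77, [0.331, 0.278]), (0.47, [0.245, -0.281])]
```

Run:
```python
from h import *
b=imaging.get_image("wrist");s=ctrl.get_state();p=np.array(s["position"]);Rm=R.from_rotvec(s["tool_rot"]);f=b["frame"].astype(np.float32)
d=finder.trace("roundel1","wrist")[0]["region"];ys,xs=np.nonzero(d);px=((xs.min()+xs.max())/2,(ys.min()+ys.max())/2)
c=at_z(b,px,.009);print(px)
for sy in(-1,1):
  n=Rm.apply([.7071,sy*.7071,0]);t=Rm.apply([.7071,-sy*.7071,0])
  for r in np.arange(15,30,1.0):
    v=np.mean([cv2.getRectSubPix(f,(1,1),tuple(map(float,proj(b,c+n*r/1000+t*k/1000))))[0,0] for k in(-2,-1,0,1,2)],0)
    print(sy,r,v.round().astype(int).tolist())
```

```text
(np.float64(277.0), np.float64(132.0))
-1 15.0 [191, 172, 130]
-1 16.0 [191, 173, 131]
-1 17.0 [192, 173, 132]
-1 18.0 [184, 165, 125]
-1 19.0 [161, 144, 108]
-1 20.0 [127, 109, 85]
-1 21.0 [79, 58, 41]
-1 22.0 [137, 100, 68]
-1 23.0 [143, 105, 72]
-1 24.0 [142, 105, 72]
-1 25.0 [140, 103, 70]
-1 26.0 [140, 102, 71]
-1 27.0 [139, 102, 69]
-1 28.0 [138, 102, 69]
-1 29.0 [141, 104, 72]
1 15.0 [192, 173, 131]
1 16.0 [193, 174, 133]
1 17.0 [186, 168, 127]
1 18.0 [176, 158, 119]
1 19.0 [162, 146, 109]
1 20.0 [107, 87, 61]
1 21.0 [133, 97, 66]
1 22.0 [144, 105, 71]
1 23.0 [141, 104, 71]
1 24.0 [140, 103, 71]
1 25.0 [140, 103, 70]
1 26.0 [142, 104, 71]
1 27.0 [144, 105, 72]
1 28.0 [143, 105, 71]
1 29.0 [146, 108, 74]
```

The profile suggests a slight gap of under 1 mm at one fence. I'll nudge the roundel along the other fence into the corner, with the closed fingertips turned 45°.

```bash
python3 -m jog '[[[0,0,0,0,0,-7.5,0],[0,0,0,0,0,-7.5,0],[0,0,0,0,0,-7.5,0],[0,0,0,0,0,-7.5,0],[0,0,0,0,0,-7.5,0],[0,0,0,0,0,-7.5,0],[0,0,0,0,0,0,0]]]';  python3 d.py .5445 .2065 .02; python3 v.py
```

```text
time: 30.65
position: [0.5338, 0.1596, 0.0691]
tool_rot: [-0.581, -3.087, -0.0]
ft_force: [-0.5, -0.6, -0.6]
grip_width: 0.006
30.65 [0.53382888 0.15959681 0.0690947 ] F [-0.4872034  -0.62489312 -0.5684241 ] w 0.005523968900015074 xdir 158.68460764051483 z [-0.  0. -1.]
delta cm [0.71 4.76 4.91]
spot [69.2 68. ]
[297 104] [85.8 12.8]
[297 128] [69.6 13.1]
[369 131] [67.7 64.7]
[362 200] [16.3 64.1]
[385 204] [13.1 82. ]
[396 134] [65.6 84.3]
[371 128] [69.7 66. ]
[393 127] [70.5 81.6]
[396 111] [81.4 82.5]
[372 105] [85.3 65.2]
disc 0.58 313 367 131 184 [48.3 45.8]
30.7 [0.53384785 0.15960054 0.06911908] [-0.36141117 -0.34282721 -0.26107733]
```

```bash
python3 -m jog '[[[0.2,2.3,0,0,0,0,0],[0.2,2.3,0,0,0,0,0],[0,0,3,0,0,0,0],[0,0,2,0,0,0,0],[0,0,0,0,0,0,0]]]';  python3 v.py|grep -v "^\["; python3 -m jog '[[[0,0,1,0,0,0,0],[0,0,0.9,0,0,0,0],[0.2,0,0,0,0,0,0],[0.2,0,0,0,0,0,0],[0,0,0,0,0,0,0],[0,0,0,0,0,0,0]]]';  python3 v.py
```

```text
time: 31.35
position: [0.5445, 0.2031, 0.0164]
tool_rot: [-0.582, -3.082, 0.004]
ft_force: [-0.5, -0.5, 0.0]
grip_width: 0.005
spot [63.3 23.6]
disc 0.76 248 316 146 214 [43.3  1.1]
31.4 [0.54573995 0.20358512 0.01809505] [-0.2580809  -0.33584109  0.14123904]
time: 32.15
position: [0.5433, 0.2056, 0.0005]
tool_rot: [0.581, 3.087, 0.0]
ft_force: [-0.5, 0.4, 0.4]
grip_width: 0.003
spot [59.2 21.8]
[212 115] [ 79.  -32.7]
[214 151] [ 61.5 -32.7]
[317 157] [58.5 19.6]
[312 245] [ 9.6 18.6]
[315 252] [ 5.4 20.5]
[344 253] [ 4.7 36.8]
[354 125] [74.2 37.3]
[323 123] [75.2 21.9]
[320 118] [77.6 20.3]
disc 0.65 243 316 154 226 [40.4  0.5]
32.2 [5.43340701e-01 2.05478750e-01 4.80008827e-04] [-0.87215997  0.14121756 -0.27883691]
```

```bash
python3 -m jog '[[[0.4,0,0.1,0,0,0,0],[0.4,0,0,0,0,0,0],[0,0,0,0,0,0,0]]]'|sed -n '2p;4p'; python3 v.py | grep disc; for i in 1 2 3; do python3 -m jog '[[[0.1,0,0,0,0,0,0],[0,0,0,0,0,0,0]]]' | sed -n '2p;4p';python3 v.py|grep disc; done
```

```text
position: [0.5348, 0.2088, -0.0009]
ft_force: [-0.7, -0.4, -0.0]
disc 0.58 244 316 171 242 [31.9  0.7]
position: [0.5347, 0.2087, -0.0008]
ft_force: [0.5, -0.5, -0.5]
disc 0.58 243 316 172 242 [31.2  0.4]
position: [0.5337, 0.2091, -0.0008]
ft_force: [0.8, 1.1, 0.6]
disc 0.85 242 317 173 243 [30.7  0.5]
position: [0.5333, 0.2093, -0.0007]
ft_force: [0.6, -1.4, -0.2]
disc 0.78 242 317 174 244 [30.   0.5]
```

```bash
for i in 1 2 3; do python3 -m jog '[[[0.1,0,0,0,0,0,0],[0,0,0,0,0,0,0]]]' | sed -n '2p;4p';python3 v.py|grep disc|head -1; done
```

```text
position: [0.5329, 0.2095, -0.0005]
ft_force: [2.2, -1.8, 0.3]
disc 0.8 244 315 175 243 [29.9  0.5]
position: [0.5327, 0.2096, -0.0003]
ft_force: [5.6, -1.9, 0.2]
disc 0.71 244 317 175 244 [29.6  1. ]
position: [0.5326, 0.2097, -0.0001]
ft_force: [6.6, -1.3, 0.7]
disc 0.58 243 316 175 244 [29.6  0.4]
```

```bash
python3 -m jog '[[[-0.5,0,0,0,0,0,0],[-0.8,0,0,0,0,0,0],[-1,0,-2,0,0,0,0],[0,-2.5,-3,0,0,0,0],[0,-2.3,-2,0,0,7.5,0],[0,0,0,0,0,7.5,0],[0,0,0,0,0,7.5,0],[0,0,0,0,0,7.5,0],[0,0,0,0,0,7.5,0],[0,0,0,0,0,7.5,0],[0,0,0,0,0,0,0]]]'
cat > gap.py <<'E'
from h import *
b=imaging.get_image("wrist");s=ctrl.get_state();p=np.array(s["position"]);Rm=R.from_rotvec(s["tool_rot"]);f=b["frame"].astype(np.float32)
for d in finder.trace("roundel1","wrist")[:2]:
  ys,xs=np.nonzero(d["region"]);px=((xs.min()+xs.max())/2,(ys.min()+ys.max())/2)
  if abs(px[0]-280)<60 and 30<len(set(xs))<90: break
c=at_z(b,px,.009);print(px,c)
for sy in(-1,1):
  n=Rm.apply([.7071,sy*.7071,0]);t=Rm.apply([.7071,-sy*.7071,0])
  print(sy,[(r,int(np.mean([cv2.getRectSubPix(f,(1,1),tuple(map(float,proj(b,c+n*r/1000+t*k/1000))))[0,0].sum() for k in(-2,-1,0,1,2)])))for r in np.arange(17,25,.5).tolist()])
E
python3 gap.py; python3 v.py
```

```text
time: 36.35
position: [0.5331, 0.1577, 0.0687]
tool_rot: [-1.717, -2.629, 0.002]
ft_force: [-0.5, 0.4, -0.3]
grip_width: 0.007
(np.float64(278.0), np.float64(128.5)) [0.50584858 0.22101721 0.009     ]
-1 [(17.0, 466), (17.5, 435), (18.0, 396), (18.5, 356), (19.0, 343), (19.5, 266), (20.0, 172), (20.5, 232), (21.0, 315), (21.5, 322), (22.0, 318), (22.5, 318), (23.0, 316), (23.5, 315), (24.0, 317), (24.5, 315)]
1 [(17.0, 498), (17.5, 479), (18.0, 446), (18.5, 422), (19.0, 408), (19.5, 304), (20.0, 216), (20.5, 263), (21.0, 316), (21.5, 325), (22.0, 323), (22.5, 319), (23.0, 314), (23.5, 312), (24.0, 311), (24.5, 311)]
spot [96.8  0.1]
[207 123] [ 72.9 -50. ]
[227 140] [ 61.  -36.4]
[279  88] [96.1  1.1]
[328 144] [58.2 36.6]
[349 129] [68.8 51.1]
[300  70] [107.5  15.3]
[280  87] [96.8  1.8]
[258  70] [107.5 -13.1]
disc 0.95 251 305 101 156 [69.   0.4]
36.5 [0.53350286 0.15761533 0.06883153] [ 0.39838634 -0.41947979  0.1059657 ]
```

```bash
python3 -m jog '[[[-1,0,-3,0,0,0,0],[0,0,-3,0,0,0,0],[0,0,0,0,0,0,0]]]'|head -2; python3 -c "
from bench import close_job; print(close_job())"
```

```text
time: 36.95
position: [0.5409, 0.149, 0.1333]
the job is handed in; nothing more can be done
None
```

I pressed the plunger of the grey dispenser to its hard stop once and let it rise. One roundel came out, and I pushed it into the V-stop with the fingertips, never gripping or lifting it. I handed the job in at about 37 s with the arm clear of everything.

- **Press:** The plunger moved 25 mm from first contact to the stop. The force then rose to about 39 N straight down and 15 N sideways, measured at the wrist. A picture afterwards showed the plunger back up and a single roundel at the outlet.
- **Snug against both fences:** After the first firm push (about 6 N), one fence still showed a gap of under 1 mm. I pushed again at 45°, along the other fence, to about 6.6 N. The last wrist image then showed an equal dark line, less than 1 mm wide, at both fences. The roundel's centre measured about 27–28 mm from the V's corner, against 28.3 mm nominal, within what the camera can resolve.
- **Disagreement:** The plunger and wrist-camera readings put the fingertips about 5 mm behind the reported TCP, not 22 mm ahead. I set the working heights from those readings.
- **Not checked:** I did not re-measure the other tools at the end, nor look at the dispenser again closely. My path stayed clear of the tools, and no unexpected forces showed.

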